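# Open the ratchet bar clamp on the gluing board

### The arm

A 7-joint arm with a two-finger parallel gripper is mounted at the origin on the work surface. World frame = base frame: x ahead of the robot, y to its left, z up, the work surface at z = 0. Lengths are in m, angles in degrees, forces in N, time in s.
With the tool pointing down it reaches from about 0.425 to 0.875 m from the base axis. Payload 4.7 kg.
Tool frame: the origin (TCP) lies midway between the tips of the shut fingers; the grasp point (between the pads) lies 19 mm behind it; z points along the fingers, x is the direction in which the jaws open and shut, and the axes are right-handed (so a half turn about z gives the same grasp; the last joint's range is limited). The gripper opens to 87 mm and grips with 3 to 60 N. Pads are 19 mm wide; open, the fingers measure 117 mm over their backs; the gripper's body (75 mm by 190 mm) begins 51 mm behind the grasp point.
Start: joints at [-76.427, 18.392, -4.016, 83.108, 1.295, 78.541, -3.26], TCP at [0.144, 0.634, 0.223] pointing down, gripper open.
Joint ranges: [-163.93, 163.93], [-17.29, 119.83], [-79.2, 71.16], [3.27, 140.29], [-89.18, 269.18], [5.43, 117.66], [-154.24, 154.24]. Speed limits (degrees/s): [147.25, 147.25, 180, 180, 180, 180, 180].

### API

Orientations are given as [roll, pitch, yaw] about the fixed x, y, z axes, in that order (R = Rz(yaw) Ry(pitch) Rx(roll)).
In Python, from cell import env gives the robot as it stands.
- The arm moves only by the tool carry_out, never from a script. Its argument "plan" is a list of rows, each an object with "grip": the closure, from 0 (fully open) to 1 (shut); "dp": the shift along the tool's x, y, z in m, a list of three; "rotation": the turn, a rotation vector about the tool's x, y, z in degrees, a list of three. In form: [{"grip": grip, "dp": [dx, dy, dz], "rotation": [wx, wy, wz]}, ...]. A call has 1 to 8 rows; each row shifts and turns the pose as measured when the row begins, along the tool's axes as they then stand; what a row does not reach is not made up. A row lasts 1/12 s, in which the tool goes at most 41.7 mm and 7.16 degrees, less where a joint would pass 70% of its speed; a pose out of reach is approached as far as the arm can. A call is refused whole if a number of a shift passes 0.0417 or a number of a turn 7.16, either way. A call with a gripper value outside its range is refused whole. The fingers move at their own pace and stop on an object; "force" is the grip in N (left out, the last holds). Time passes only in rows, so rows that do not move let the fingers close. It gives the time, the measured TCP pose, the force and the opening at its end, in the units of the state.
- env.get_obs(): the state, without advancing time (a new reading comes with each control period).
- env.read_camera(name): name is "side" or "top"; returns the picture (384x512x3 uint8, red, green, blue); there is no depth.
- env.camera_params(name): a dict with "fx", "fy", "cx", "cy" (pixels), "R" (3x3) and "t" (3): a world point X has camera coordinates R X + t. Camera axes: x right, y down, z forward; pixel columns grow to the right and rows downward; lengths in m; the calibration is good to about 2 mm. A picture is of the moment at which its call begins. camera_params takes no time and is no camera call.
- env.sign_off(): hands the job in, once; it reports no verdict.
The state is a dict: "time_s": time; "qpos": joint angles; "joint_velocities": joint speeds; "effort": joint torques, N m; "tool_pos": TCP position; "tool_rot": TCP orientation; "force": force on the tool from outside, world axes, zero at the start; "wrist_torque": the same for the moment, N m; "grip_width": finger opening in m.
Only numpy, scipy, OpenCV 4.12 (cv2) and the standard library are available. Lean on these libraries where they do the work, as an engineer would, in place of code of your own. Each camera call takes 0.05 s, during which the arm holds its last target. There are 200 camera calls.

### The job

The next printing block to be glued is too long for the bar clamp as it is set. Press down the thumb release behind the clamp's sliding jaw and, keeping it pressed, push the jaw back along the bar until it is against the end stop, then let the release go so that its pawl drops into the rack. Only press and push: pick nothing up, and leave the blocks, the stamp and the glue bottle where they are.

Things in the scene. Friction and masses are not known exactly. Their poses are not given: they have to be found in the camera images.
- clamp: Fixed plywood gluing board, 500 x 340 x 12 mm, with a bar clamp screwed to its middle. Origin on the table under the bar; +x along the bar, from the fixed head (x -280 to -147 mm, 104 mm high) to the end stop (x = 166 mm); z up. The board spans x -295 to 205, y +-170 mm. Bar: aluminium U, 40 mm wide, rail tops 46 mm above the table, steel saw-tooth rack (7 mm pitch) between.
- jaw (a joint): Slide of the dark cast sliding jaw, m: 0 nearest the head, 0.160 against the end stop; grows along +x of clamp. The ratchet blocks + motion unless the release is pressed; the jaw then slides against about 2.5 N. Front plate 56 mm wide, 14 mm thick, top 109 mm above the table, with gussets behind it to 40 mm from its front face.
- release (a joint): Steel thumb lever on the sliding jaw, angle in rad: 0 at rest (up to 0.14 where the pawl rests on a tooth), 0.30 fully pressed; it springs back. The pawl is clear of the rack from 0.16. Pressing the middle of the pad takes about 3 N at first, 6 N fully down, where it has sunk 11 mm.
- release_pad (a point): Middle of the top of the release's ridged steel thumb pad, 41 mm long (along the bar) by 36 mm wide, 68.5 mm above the table at rest, open above and on both sides. It is 66.5 mm behind (+x of clamp) the jaw's front face and 23.5 mm short of the heel's face; it moves with lever and jaw.
- jaw_heel (a point): Middle of the top edge of the heel's front face (facing -x of clamp). The heel is an upright cast lug at the tail of the jaw, 56 mm wide, 14 mm thick, its top 80 mm above the table: 11.5 mm above the resting pad. A finger holding the pad down can push the jaw back against this face.
- jaw_face (a point): Foot of the jaw's front face, on the bar's centre line, at the height of the rail tops (46 mm above the table).
- end_stop (a point): Foot of the end stop's face that the tail of the jaw meets, at the height of the rail tops: a dark block 12 x 40 x 20 mm on the bar's far end. The tail of the jaw (the back of the heel) is 104 mm behind its front face.
- long_block: Bystander: long wooden printing block 185 x 58 x 40 mm, lying beside the bar on the board; origin under its centre, x along its length, z up.
- leaf_stamp: Bystander: oval foam stamp 130 x 76 x 26 mm, lying on the board; origin under its centre.
- carved_block: Bystander: dark wooden hand block 85 x 65 x 34 mm with a round bar handle on top (75 mm high in all); origin under its centre.
- glue: Bystander: white glue bottle, 54 mm in diameter, 150 mm high, standing near the head of the clamp; origin under its centre.

How it is judged:
By the outcome, as a careful person would: the job done as asked, in the order asked, and still so for the second after the job is handed in, with the robot touching nothing.
It also fails if it takes over 35 s, if anything falls off the work surface, if the arm or the gripper's body presses on something with over 40 N, if the wrist force passes 120 N, or if a joint passes its speed limit or range.

## Working session

There is one attempt and no reset: what is moved stays moved. The work goes in short steps, Python scripts to look and compute and a tool call to move; the robot and the scene stay as the last step left them, time stands still between calls to the robot, and variables do not carry over. Pictures are saved under pics/ and viewed, about 8 in all and at most 12, crops included, and the job is handed in when it is done.

Besides the shell and the picture viewer there is one more tool, called after "Request:" as name(argument=value, ...), one argument or row to a line, values as JSON. carry_out: Moves the arm, as the interface text tells. Its arguments: {"type":"object","properties":{"plan":{"type":"array","items":{"type":"object","properties":{"grip":{"type":"number"},"dp":{"type":"array","items":{"type":"number"}},"rotation":{"type":"array","items":{"type":"number"}}}}},"force":{"type":"number"}},"required":["plan"]}

```bash
mkdir -p pics; ls
cat > h.py <<'E'
from cell import env
import numpy as np, cv2
def snap(cam,name):
    im=env.read_camera(cam); cv2.imwrite(f'pics/{name}.png',im[:,:,::-1]); return im
def ray(cam,u,v):
    p=env.camera_params(cam); R=np.array(p['R']);t=np.array(p['t'])
    d=R.T@np.array([(u-p['cx'])/p['fx'],(v-p['cy'])/p['fy'],1]); return -R.T@t,d
def onz(cam,u,v,z):
    c,d=ray(cam,u,v); return c+d*(z-c[2])/d[2]
def proj(cam,X):
    p=env.camera_params(cam); q=np.array(p['R'])@np.array(X)+np.array(p['t'])
    return np.array([p['fx']*q[0]/q[2]+p['cx'],p['fy']*q[1]/q[2]+p['cy']])
E
python3 - <<'E'
from h import *
for c in('top','side'):
    im=snap(c,c+'1'); cv2.imwrite(f'pics/{c}1b.png',cv2.resize(im[:,:,::-1],(800,600),interpolation=cv2.INTER_CUBIC)); print(c,ray(c,256,192))
print(env.get_obs())
E
```

```text
pics
top (array([ 0.42767008, -0.06281905,  1.0116206 ]), array([ 0.13308789,  0.01767008, -0.99110874]))
side (array([0.18497014, 0.27525376, 0.55668995]), array([ 0.55276927, -0.49106246, -0.67364753]))
{'time_s': 0.1, 'qpos': array([-76.42811211,  18.43409579,  -4.01724933,  83.16907311,
         1.29587246,  78.54110816,  -3.26155012]), 'joint_velocities': array([-0.0500749 , -0.14272064, -0.0328538 , -0.04995004,  0.0956408 ,
        0.01771089, -0.01200707]), 'effort': array([ 2.36056876e-04, -4.92577672e+01, -4.05640248e-01, -3.13395953e+01,
       -6.41578878e-02,  3.96370352e-02,  7.67773940e-05]), 'tool_pos': array([0.14353231, 0.6334354 , 0.22156908]), 'tool_rot': array([1.79994140e+02, 9.89864354e-02, 7.72379814e+01]), 'force': array([-0.3865758 , -0.11309002, -0.03330799]), 'wrist_torque': array([-0.00628677,  0.01134882,  0.03339421]), 'grip_width': 0.08716638975294236}
```

View pics/top1b.png

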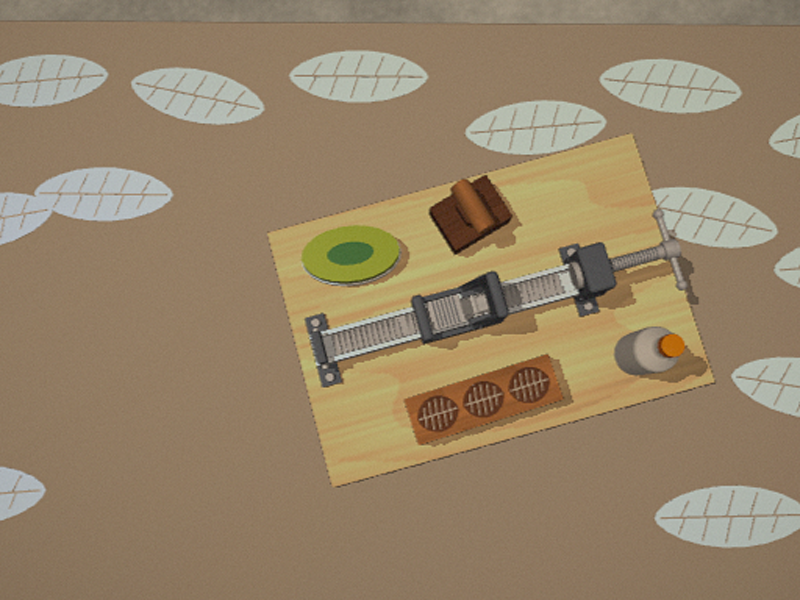

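View pics/side1b.png

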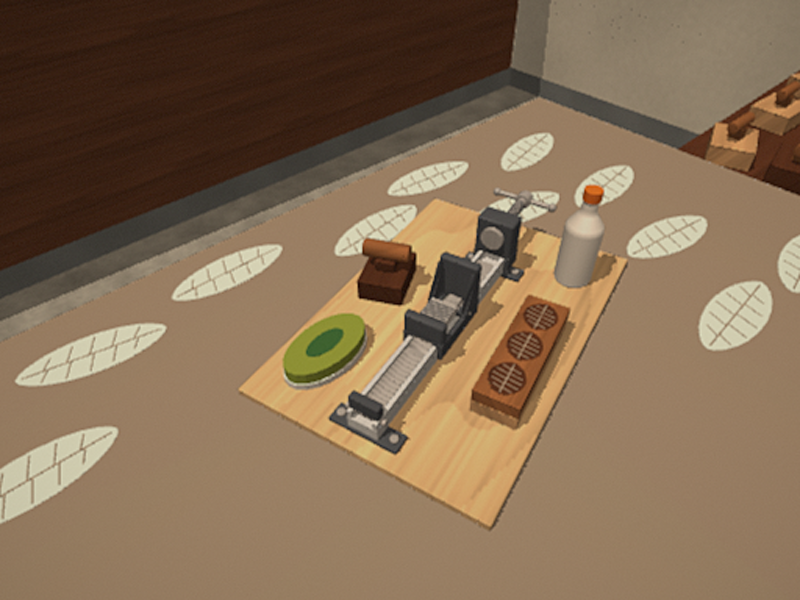

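The top view shows the board with the clamp: head on the right (595,268), sliding jaw at (460,305) with its heel at (422,318), end stop at (318,345). The side view agrees, and nothing covers the pad.

```bash
cat >> h.py <<'E'
def board():
    im=cv2.imread('pics/top1.png'); h=cv2.cvtColor(im,cv2.COLOR_BGR2HSV)
    m=cv2.inRange(h,(12,60,150),(30,190,255)); m=cv2.morphologyEx(m,cv2.MORPH_CLOSE,np.ones((5,5)))
    c=max(cv2.findContours(m,0,2)[0],key=cv2.contourArea)
    P=np.array([onz('top',*p[0],.012)[:2] for p in cv2.convexHull(c)],np.float32)
    return cv2.minAreaRect((P*1000))
E
python3 - <<'E'
from h import *
(bc,sz,a)=board(); print(bc,sz,a)
hd=onz('top',595*.64,268*.64,.1)[:2]; es=onz('top',318*.64,345*.64,.06)[:2]
e=hd-es; print(hd,es,np.degrees(np.arctan2(*(-e)[::-1])))
B=cv2.boxPoints((bc,sz,a))/1000
print([proj('top',[*b,.012])/.64 for b in B])
u=-e/np.linalg.norm(e)
# snap to rect axes
cand=[np.radians(a+k*90) for k in range(4)]
th=max(cand,key=lambda t:np.cos(t)*u[0]+np.sin(t)*u[1])
u=np.array([np.cos(th),np.sin(th)]);v=np.array([-u[1],u[0]])
o=np.array(bc)/1000+.045*u
print('th',np.degrees(th),'o',o)
np.save('fr.npy',[*o,th])
L=lambda cam,px,z:[(onz(cam,*np.array(p)*.64,z)[:2]-o)@np.array([u,v]).T for p in px]
print('heel top edges', np.round(L('top',[(414,297),(425,342),(419,294),(431,339)],.08),4))
print('plate top', np.round(L('top',[(487,275),(497,272),(506,321)],.109),4))
print('side heel', np.round(L('side',[(406,311),(446,327),(410,337)],.08),4))
im=cv2.imread('pics/top1.png')[160:240,190:345]; cv2.imwrite('pics/c1.png',cv2.resize(im,None,fx=5,fy=5,interpolation=2))
E
```

```text
(625.3638916015625, -15.400146484375) (557.1256713867188, 750.9828491210938) 15.99101448059082
[ 0.59212858 -0.27505324] [0.49809924 0.05340287] 105.97518495471247
[array([144.25581209, 539.41932298]), array([723.26696124, 385.32761158]), array([593.69054746, -13.71780461]), array([ 58.07880736, 127.0894334 ])]
th 105.99101448059082 o [0.61296699 0.02785857]
heel top edges [[-0.0718  0.0791]
 [-0.0705  0.1349]
 [-0.0786  0.0771]
 [-0.0783  0.1333]]
plate top [[-0.1597  0.0799]
 [-0.172   0.0795]
 [-0.1663  0.1375]]
side heel [[-0.0729  0.0798]
 [-0.0741  0.1347]
 [-0.0378  0.1068]]
```

View pics/c1.png

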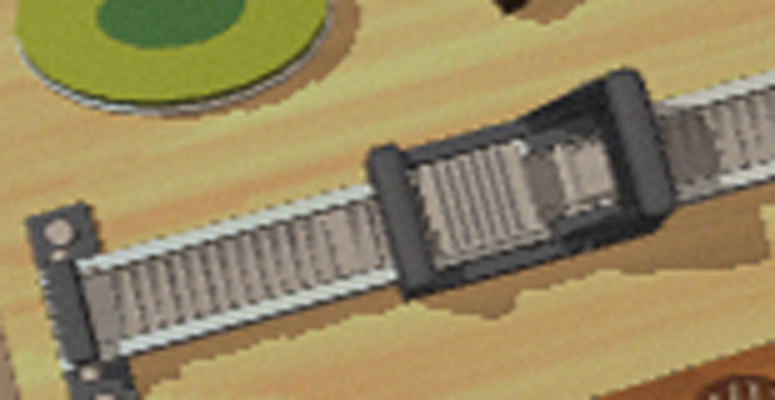

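The crop shows the pad (ridged, about crop 475,200) between the heel (400,220) and the gusset and plate (640,145). The end stop's face is at crop (85,310). The colour mask spilled over the leaves, so I use the corners as read from the picture.

Run:
```python
from h import *
px=np.array([(268,233),(632,134),(715,382),(333,487)])*.64
W=np.array([onz('top',*p,.012)[:2] for p in px])
loc=np.array([(.205,-.17),(-.295,-.17),(-.295,.17),(.205,.17)])
if np.cross(W[1]-W[0],W[2]-W[1])*np.cross(loc[1]-loc[0],loc[2]-loc[1])<0: loc[:,1]*=-1
lc,wc=loc.mean(0),W.mean(0); a=((loc-lc)[:,0]+1j*(loc-lc)[:,1]); b=((W-wc)[:,0]+1j*(W-wc)[:,1])
th=np.angle((np.conj(a)*b).sum()); u=np.array([np.cos(th),np.sin(th)]);v=np.array([-u[1],u[0]])
o=wc-np.array([u,v]).T@lc
print('th',np.degrees(th),'o',o,'res mm',1000*(W-(o+loc@np.array([u,v]))).round(4))
np.save('fr.npy',[*o,th])
L=lambda cam,px,z:(np.array([onz(cam,*p,z)[:2] for p in px])-o)@np.array([u,v]).T
C=lambda *q:[(190+x/5,160+y/5) for x,y in q]
print('heel top -x edge',L('top',C((400,148),(434,290)),.08),'+x',L('top',C((368,155),(405,297)),.08))
print('plate top front',L('top',C((640,72),(672,210)),.109))
print('stop face',L('top',C((75,260),(98,360)),.066), 'head',L('top',[(595*.64,268*.64)],.104))
print('side heel +x',L('side',np.array([(406,314),(446,330)])*.64,.08))
```

```text
th 106.47618093639846 o [ 0.54348819 -0.11311957] res mm [[-0.7 -1.4]
 [-1.9  1.1]
 [ 0.8  1.2]
 [ 1.7 -1. ]]
heel top -x edge [[ 0.03494282 -0.02525271]
 [ 0.03708527  0.02964798]] +x [[ 0.04724898 -0.02589818]
 [ 0.04820974  0.02930449]]
plate top front [[-0.05548076 -0.02509907]
 [-0.05234604  0.02660146]]
stop face [[ 0.16505278 -0.0185668 ]
 [ 0.16615504  0.02054249]] head [[-0.16798187 -0.00028815]]
side heel +x [[ 0.04776408 -0.02345605]
 [ 0.04693883  0.03110329]]<stdin>:5: DeprecationWarning: Arrays of 2-dimensional vectors are deprecated. Use arrays of 3-dimensional vectors instead. (deprecated in NumPy 2.0)
```

Request:
carry_out(
  plan=[
    {"grip":1,"dp":[0,0.035,0],"rotation":[0,0,2.5]},
    {"grip":1,"dp":[0,0.035,0],"rotation":[0,0,2.5]},
    {"grip":1,"dp":[0,0.035,0],"rotation":[0,0,2.5]},
    {"grip":1,"dp":[0,0.035,0],"rotation":[0,0,2.5]},
    {"grip":1,"dp":[0,0.035,0],"rotation":[0,0,2.5]},
    {"grip":1,"dp":[0,0.035,0],"rotation":[0,0,2.5]},
    {"grip":1,"dp":[0,0.035,0],"rotation":[0,0,2.5]},
    {"grip":1,"dp":[0,0.035,0],"rotation":[0,0,2.5]},
  ],
)

```text
time_s: 0.77
tool_pos: [0.3973, 0.5334, 0.2144]
tool_rot: [-179.6, 0.6, 57.8]
force: [1.5, -0.1, 0.2]
grip_width: 0.0415
```

Request:
carry_out(
  plan=[
    {"grip":1,"dp":[-0.023,0.0225,0],"rotation":[0,0,2.5]},
    {"grip":1,"dp":[-0.022,0.0235,0],"rotation":[0,0,2.5]},
    {"grip":1,"dp":[-0.021,0.0245,0],"rotation":[0,0,2.5]},
    {"grip":1,"dp":[-0.02,0.0255,0],"rotation":[0,0,2.5]},
    {"grip":1,"dp":[-0.0185,0.0265,0],"rotation":[0,0,2.5]},
    {"grip":1,"dp":[-0.017,0.027,0],"rotation":[0,0,2.5]},
    {"grip":1,"dp":[-0.016,0.028,0],"rotation":[0,0,2.5]},
    {"grip":1,"dp":[-0.015,0.029,0],"rotation":[0,0,2.5]},
  ],
)

```text
time_s: 1.43
tool_pos: [0.457, 0.266, 0.2087]
tool_rot: [179.9, 1.2, 36.3]
force: [0.6, 0.0, 0.0]
grip_width: 0.0004
```

Request:
carry_out(
  plan=[
    {"grip":1,"dp":[-0.012,0.028,0],"rotation":[0,0,2.3]},
    {"grip":1,"dp":[-0.011,0.0285,0],"rotation":[0,0,2.3]},
    {"grip":1,"dp":[-0.01,0.029,0],"rotation":[0,0,2.3]},
    {"grip":1,"dp":[-0.009,0.0295,0],"rotation":[0,0,2.3]},
    {"grip":1,"dp":[-0.008,0.0295,0],"rotation":[0,0,2.3]},
    {"grip":1,"dp":[-0.007,0.03,0],"rotation":[0,0,2.3]},
    {"grip":1,"dp":[-0.006,0.03,0],"rotation":[0,0,2.3]},
    {"grip":1,"dp":[-0.005,0.03,0],"rotation":[0,0,2.3]},
  ],
)

```text
time_s: 2.1
tool_pos: [0.5047, 0.0122, 0.2088]
tool_rot: [179.6, 1.3, 16.9]
force: [0.7, 0.1, -1.2]
grip_width: 0.0005
```

```bash
cat >> h.py <<'E'
from scipy.spatial.transform import Rotation as Ro
def togo(cx,cy,z,yaw=16.2):
    ox,oy,th=np.load('fr.npy'); th=np.radians(106.2); u=np.array([np.cos(th),np.sin(th)]);v=np.array([-u[1],u[0]])
    s=env.get_obs(); p=s['tool_pos']; R=Ro.from_euler('xyz',s['tool_rot'],degrees=True)
    g=np.array([*(np.array([ox,oy])+cx*u+cy*v),z]); T=Ro.from_euler('xyz',[180,0,yaw],degrees=True)
    q=p[:2]-[ox,oy]
    print('t',s['time_s'],'clamp',[round(float(x),4) for x in(q@u,q@v,p[2])],'dp',R.inv().apply(g-p).round(4),'rot',(R.inv()*T).as_rotvec(degrees=True).round(2),'F along/across/z',np.round([s['force'][:2]@u,s['force'][:2]@v,s['force'][2]],1))
E
python3 -c "
from h import *
togo(.020,.002,.15)"
```

```text
t 2.1 clamp [0.1311, 0.0023, 0.2088] dp [1.000e-04 1.107e-01 5.970e-02] rot [0.44 1.27 0.74] F along/across/z [-0.1 -0.6 -1.2]
```

Request:
carry_out(
  plan=[
    {"grip":1,"dp":[0,0.022,0.01],"rotation":[0.4,1.2,0.7]},
    {"grip":1,"dp":[0,0.022,0.012],"rotation":[0,0,0]},
    {"grip":1,"dp":[0,0.022,0.012],"rotation":[0,0,0]},
    {"grip":1,"dp":[0,0.022,0.012],"rotation":[0,0,0]},
    {"grip":1,"dp":[0,0.018,0.012],"rotation":[0,0,0]},
    {"grip":1,"dp":[0,0.004,0.006],"rotation":[0,0,0]},
    {"grip":1,"dp":[0,0,0],"rotation":[0,0,0]},
  ],
)

```text
time_s: 2.68
tool_pos: [0.5345, -0.1081, 0.1423]
tool_rot: [179.9, -0.0, 15.3]
force: [-0.6, 0.1, -0.0]
grip_width: 0.0002
```

```bash
python3 -c "
from h import *
togo(.020,.002,.085)"
```

```text
t 2.6833 clamp [0.0073, 0.0072, 0.1423] dp [ 0.005  -0.0129  0.0573] rot [ 0.14 -0.01 -0.86] F along/across/z [ 0.3  0.6 -0. ]
```

Request:
carry_out(
  plan=[
    {"grip":1,"dp":[0.004,-0.011,0],"rotation":[0,0,-0.8]},
    {"grip":1,"dp":[0,0,0.014],"rotation":[0,0,0]},
    {"grip":1,"dp":[0,0,0.014],"rotation":[0,0,0]},
    {"grip":1,"dp":[0,0,0.012],"rotation":[0,0,0]},
    {"grip":1,"dp":[0,0,0.006],"rotation":[0,0,0]},
    {"grip":1,"dp":[0,0,0],"rotation":[0,0,0]},
    {"grip":1,"dp":[0,0,0],"rotation":[0,0,0]},
  ],
)

```text
time_s: 3.27
tool_pos: [0.5372, -0.0823, 0.0969]
tool_rot: [-179.8, -0.2, 17.0]
force: [0.2, -0.2, -0.1]
grip_width: 0.0001
```

```bash
python3 -c "
from h import *
togo(.020,.002,.075)
im=snap('side','s2')
cv2.imwrite('pics/s2c.png',cv2.resize(im[130:250,200:360,::-1],(800,600),interpolation=2))
"
```

```text
t 3.2667 clamp [0.0314, -0.0026, 0.0969] dp [-0.0048  0.0114  0.0218] rot [-0.19 -0.24  0.82] F along/across/z [-0.3 -0.1 -0.1]
```

View pics/s2c.png

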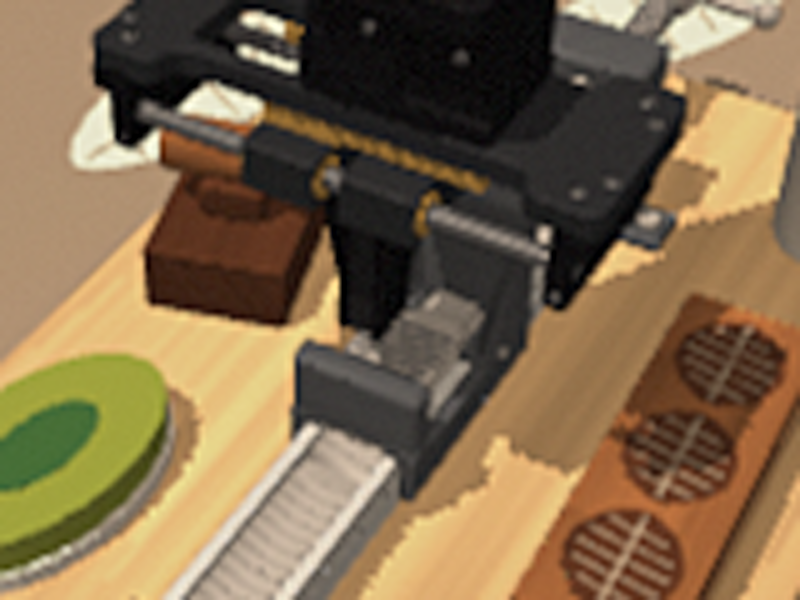

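The side crop shows the shut fingers with tips at about crop (370,325), above the pad and near the heel (360,375). The measured pose overshot, so I'll check whether it has settled.

Request:
carry_out(
  plan=[
    {"grip":1,"dp":[0,0,0],"rotation":[0,0,0]},
    {"grip":1,"dp":[0,0,0],"rotation":[0,0,0]},
  ],
)

```text
time_s: 3.48
tool_pos: [0.5381, -0.0817, 0.0982]
tool_rot: [-179.8, -0.4, 17.1]
force: [-0.4, -0.9, -0.3]
grip_width: 0.0004
```

```bash
python3 -c "
from h import *
togo(.020,.002,.097); s=env.get_obs(); print((proj('side',s['tool_pos'])-[200,130])*5, s['joint_velocities'].round(2))
"
```

```text
t 3.4833 clamp [0.0317, -0.0035, 0.0982] dp [-0.0057  0.0116  0.0011] rot [-0.19 -0.35  0.86] F along/across/z [-0.8  0.6 -0.3]
[366.53909368 312.89641969] [-0.09 -0.44  0.09 -0.54  0.32  0.12 -0.07]
```

Request:
carry_out(
  plan=[
    {"grip":1,"dp":[-0.0055,0.0115,0],"rotation":[0,0,0.8]},
    {"grip":1,"dp":[0,0,0],"rotation":[0,0,0]},
  ],
)

```text
time_s: 3.65
tool_pos: [0.5368, -0.0955, 0.0992]
tool_rot: [-179.9, -0.5, 16.2]
force: [0.6, -0.8, 0.4]
grip_width: 0.0006
```

```bash
python3 -c "
from h import *
togo(.020,.002,.097)
"
```

```text
t 3.65 clamp [0.0188, 0.0015, 0.0992] dp [-0.0005 -0.0012  0.0022] rot [-0.14 -0.45  0.03] F along/across/z [-1.  -0.4  0.4]
```

Request:
carry_out(
  plan=[
    {"grip":1,"dp":[0,0,0.01],"rotation":[0,-0.4,0]},
    {"grip":1,"dp":[0,0,0.008],"rotation":[0,0,0]},
    {"grip":1,"dp":[0,0,0.004],"rotation":[0,0,0]},
    {"grip":1,"dp":[0,0,0],"rotation":[0,0,0]},
  ],
)

```text
time_s: 3.98
tool_pos: [0.537, -0.0973, 0.0755]
tool_rot: [-179.9, -0.1, 16.0]
force: [0.4, -0.2, -0.3]
grip_width: 0.0002
```

```bash
python3 -c "
from h import *
togo(.020,.002,.058)
"
```

```text
t 3.9833 clamp [0.017, 0.0018, 0.0755] dp [-0.0002 -0.003   0.0175] rot [-0.13 -0.09 -0.18] F along/across/z [-0.3 -0.3 -0.3]
```

Request:
carry_out(
  plan=[
    {"grip":1,"dp":[0,-0.001,0.005],"rotation":[0,0,0]},
    {"grip":1,"dp":[0,0,0.005],"rotation":[0,0,0]},
    {"grip":1,"dp":[0,0,0.004],"rotation":[0,0,0]},
  ],
)

```text
time_s: 4.23
tool_pos: [0.5366, -0.095, 0.0608]
tool_rot: [-179.7, -0.1, 16.0]
force: [-2.4, 2.3, 6.6]
grip_width: 0.0005
```

```bash
python3 -c "
from h import *
togo(.020,.002,.058)
"
```

```text
t 4.2333 clamp [0.0193, 0.0016, 0.0608] dp [-0.0004 -0.0007  0.0028] rot [-0.25 -0.05 -0.16] F along/across/z [2.9 1.7 6.6]
```

Request:
carry_out(
  plan=[
    {"grip":1,"dp":[0,0,0.003],"rotation":[0,0,0]},
    {"grip":1,"dp":[0,0,0.002],"rotation":[0,0,0]},
  ],
)

```text
time_s: 4.4
tool_pos: [0.5366, -0.0942, 0.0573]
tool_rot: [-179.6, -0.0, 16.1]
force: [-9.1, -0.3, 25.6]
grip_width: 0.0003
```

```bash
python3 -c "
from h import *
togo(.020,.002,.056)
"
```

```text
t 4.4 clamp [0.0201, 0.0013, 0.0573] dp [-0.0007  0.0001  0.0013] rot [-0.37 -0.01 -0.09] F along/across/z [ 2.2  8.8 25.6]
```

Request:
carry_out(
  plan=[
    {"grip":1,"dp":[0,-0.004,0.001],"rotation":[0,0,0]},
    {"grip":1,"dp":[0,-0.005,0.001],"rotation":[0,0,0]},
    {"grip":1,"dp":[0,-0.005,0.001],"rotation":[0,0,0]},
  ],
)

```text
time_s: 4.65
tool_pos: [0.5351, -0.0868, 0.058]
tool_rot: [179.9, -0.2, 15.9]
force: [-1.0, -2.8, 8.1]
grip_width: 0.0003
```

```bash
python3 -c "
from h import *
togo(.142,.002,.057)
"
```

```text
t 4.65 clamp [0.0276, 0.0007, 0.058] dp [-0.0019 -0.1144  0.0008] rot [ 0.08 -0.21 -0.26] F along/across/z [-2.4  1.7  8.1]
```

Request:
carry_out(
  plan=[
    {"grip":1,"dp":[0,-0.007,0.001],"rotation":[0,0,0]},
    {"grip":1,"dp":[0,-0.007,0.001],"rotation":[0,0,0]},
    {"grip":1,"dp":[0,-0.007,0.001],"rotation":[0,0,0]},
    {"grip":1,"dp":[0,-0.007,0.001],"rotation":[0,0,0]},
  ],
)

```text
time_s: 4.98
tool_pos: [0.5296, -0.0676, 0.0579]
tool_rot: [179.3, -0.4, 15.7]
force: [-3.0, -3.6, 10.7]
grip_width: 0.0004
```

```bash
python3 -c "
from h import *
togo(.142,.002,.057)
"
```

```text
t 4.9833 clamp [0.0476, 0.0007, 0.0579] dp [-0.0022 -0.0944 -0.0002] rot [ 0.67 -0.37 -0.52] F along/across/z [-2.6  3.9 10.7]
```

Request:
carry_out(
  plan=[
    {"grip":1,"dp":[0,-0.008,0.001],"rotation":[0.2,0,0]},
    {"grip":1,"dp":[0,-0.008,0.001],"rotation":[0.2,0,0]},
    {"grip":1,"dp":[0,-0.008,0.001],"rotation":[0.2,0,0]},
    {"grip":1,"dp":[0,-0.008,0.001],"rotation":[0.2,0,0]},
    {"grip":1,"dp":[0,-0.008,0.001],"rotation":[0.2,0,0]},
  ],
)

```text
time_s: 5.4
tool_pos: [0.5206, -0.0375, 0.0578]
tool_rot: [179.7, -0.5, 15.4]
force: [-3.0, -4.3, 10.2]
grip_width: 0.0005
```

```bash
python3 -c "
from h import *
togo(.142,.002,.057)
"
```

```text
t 5.4 clamp [0.079, 0.0008, 0.0578] dp [-0.002  -0.063   0.0005] rot [ 0.26 -0.5  -0.76] F along/across/z [-3.3  4.1 10.2]
```

Request:
carry_out(
  plan=[
    {"grip":1,"dp":[0,-0.008,0.001],"rotation":[0.15,0,-0.1]},
    {"grip":1,"dp":[0,-0.008,0.001],"rotation":[0.15,0,-0.1]},
    {"grip":1,"dp":[0,-0.008,0.001],"rotation":[0.15,0,-0.1]},
    {"grip":1,"dp":[0,-0.008,0.001],"rotation":[0.15,0,-0.1]},
    {"grip":1,"dp":[0,-0.008,0.001],"rotation":[0.15,0,-0.1]},
    {"grip":1,"dp":[0,-0.007,0.001],"rotation":[0.15,0,-0.1]},
  ],
)

```text
time_s: 5.9
tool_pos: [0.5098, -0.0008, 0.0575]
tool_rot: [-179.9, -0.6, 15.8]
force: [-2.5, -3.6, 9.4]
grip_width: 0.0005
```

```bash
python3 -c "
from h import *
togo(.142,.002,.057)
"
```

```text
t 5.9 clamp [0.1172, 0.001, 0.0575] dp [-0.0012 -0.0248  0.0006] rot [-0.06 -0.58 -0.42] F along/across/z [-2.7  3.4  9.4]
```

Request:
carry_out(
  plan=[
    {"grip":1,"dp":[0,-0.007,0.001],"rotation":[0.1,0,0]},
    {"grip":1,"dp":[0,-0.006,0.001],"rotation":[0.1,0,0]},
    {"grip":1,"dp":[0,-0.005,0.001],"rotation":[0.1,0,0]},
    {"grip":1,"dp":[0,-0.005,0.001],"rotation":[0.1,0,0]},
  ],
)

```text
time_s: 6.23
tool_pos: [0.5046, 0.0167, 0.0573]
tool_rot: [-179.8, -0.6, 15.7]
force: [-3.6, -3.4, 12.0]
grip_width: 0.0004
```

```bash
python3 -c "
from h import *
togo(.142,.002,.057)
"
```

```text
t 6.2333 clamp [0.1355, 0.0011, 0.0573] dp [-0.0009 -0.0064  0.0004] rot [-0.16 -0.59 -0.53] F along/across/z [-2.3  4.4 12. ]
```

Request:
carry_out(
  plan=[
    {"grip":1,"dp":[0,-0.005,0.001],"rotation":[0,0,0]},
    {"grip":1,"dp":[0,-0.005,0.001],"rotation":[0,0,0]},
  ],
)

```text
time_s: 6.4
tool_pos: [0.5031, 0.0217, 0.0574]
tool_rot: [179.8, -0.6, 15.6]
force: [0.1, -14.0, 9.6]
grip_width: 0.0007
```

```bash
python3 -c "
from h import *
togo(.142,.002,.057)
"
```

```text
t 6.4 clamp [0.1407, 0.0011, 0.0574] dp [-0.0009 -0.0013  0.0004] rot [ 0.19 -0.62 -0.59] F along/across/z [-13.5   3.9   9.6]
```

Request:
carry_out(
  plan=[
    {"grip":1,"dp":[0,-0.004,0.001],"rotation":[0,0,0]},
    {"grip":1,"dp":[0,-0.003,0.001],"rotation":[0,0,0]},
  ],
)

```text
time_s: 6.57
tool_pos: [0.5032, 0.0214, 0.0575]
tool_rot: [179.3, -0.7, 15.5]
force: [-2.7, -6.1, 9.8]
grip_width: 0.0005
```

```bash
python3 -c "
from h import *
togo(.142,.002,.057)
im=snap('side','s3')
cv2.imwrite('pics/s3c.png',cv2.resize(im[170:305,180:360,::-1],(800,600),interpolation=2))
"
```

```text
t 6.5667 clamp [0.1405, 0.0011, 0.0575] dp [-0.0009 -0.0015  0.0005] rot [ 0.71 -0.69 -0.74] F along/across/z [-5.1  4.3  9.8]
```

View pics/s3c.png

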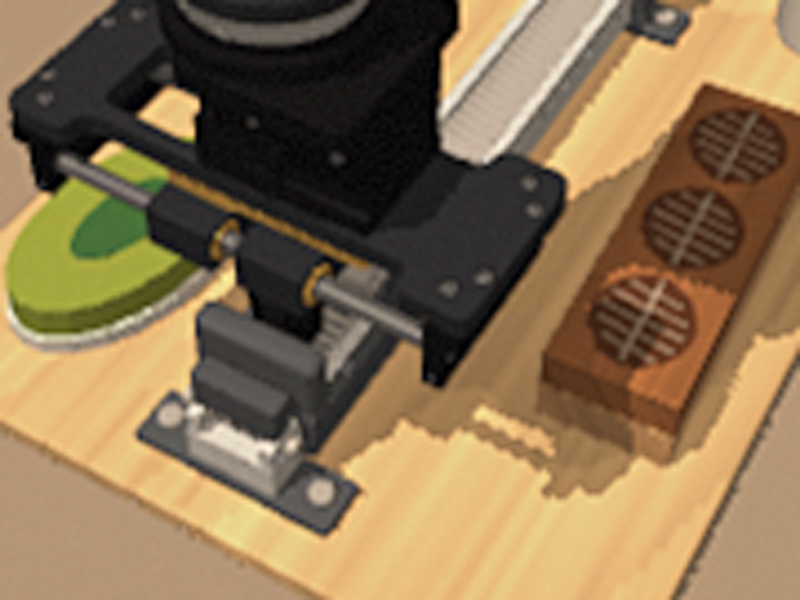

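The crop shows the heel (260,340) flush against the end stop (240,390), and the TCP did not advance on repeated pushes. Now I'll let the release up.

Request:
carry_out(
  plan=[
    {"grip":1,"dp":[0,-0.001,-0.003],"rotation":[0,0,0]},
    {"grip":1,"dp":[0,-0.0005,-0.005],"rotation":[0,0,0]},
    {"grip":1,"dp":[0,0,-0.006],"rotation":[0,0,0]},
    {"grip":1,"dp":[0,0,-0.01],"rotation":[0,0,0]},
    {"grip":1,"dp":[0,0,-0.015],"rotation":[0,0,0]},
    {"grip":1,"dp":[0,0,-0.02],"rotation":[0,0,0]},
    {"grip":1,"dp":[0,0,-0.03],"rotation":[0,0,0]},
    {"grip":1,"dp":[0,0,-0.03],"rotation":[0,0,0]},
  ],
)

```text
time_s: 7.28
tool_pos: [0.4951, 0.025, 0.1763]
tool_rot: [179.3, 0.1, 15.5]
force: [-0.2, 0.5, 0.1]
grip_width: 0.0003
```

Request:
carry_out(
  plan=[
    {"grip":1,"dp":[0,-0.03,-0.02],"rotation":[0,0,0]},
    {"grip":1,"dp":[0,-0.035,-0.01],"rotation":[0,0,0]},
    {"grip":1,"dp":[0,-0.035,0],"rotation":[0,0,0]},
    {"grip":1,"dp":[0,-0.035,0],"rotation":[0,0,0]},
    {"grip":1,"dp":[0,-0.035,0],"rotation":[0,0,0]},
    {"grip":1,"dp":[0,-0.03,0],"rotation":[0,0,0]},
    {"grip":1,"dp":[0,-0.01,0],"rotation":[0,0,0]},
    {"grip":1,"dp":[0,0,0],"rotation":[0,0,0]},
  ],
)

```text
time_s: 7.95
tool_pos: [0.4368, 0.2413, 0.2195]
tool_rot: [179.9, -0.9, 15.5]
force: [0.7, -1.1, 0.3]
grip_width: 0.0004
```

```bash
python3 -c "
from h import *
togo(.142,.002,.057)
im=snap('top','t4'); a=cv2.resize(im[130:290,160:460,::-1],(800,427),interpolation=2); cv2.imwrite('pics/t4c.png',a)
im=snap('side','s4')
cv2.imwrite('pics/s4c.png',cv2.resize(im[:,:,::-1],(800,600),interpolation=2))
"
```

```text
t 7.95 clamp [0.3701, 0.0036, 0.2195] dp [0.0018 0.2277 0.163 ] rot [ 0.12 -0.86 -0.66] F along/across/z [-1.2 -0.3  0.3]
```

View pics/t4c.png

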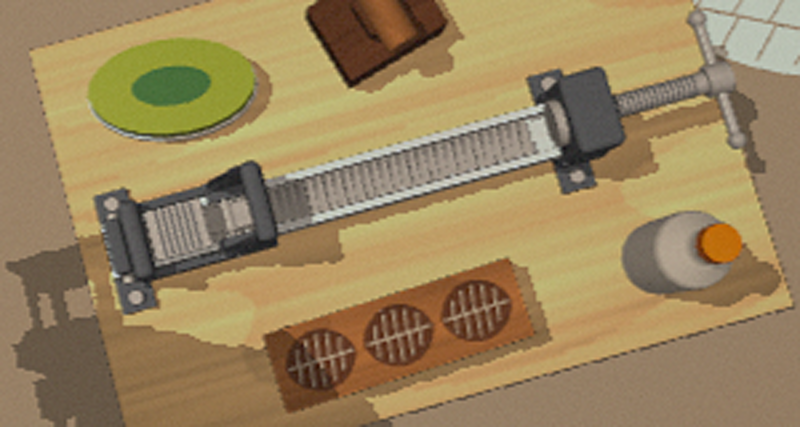

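View pics/s4c.png

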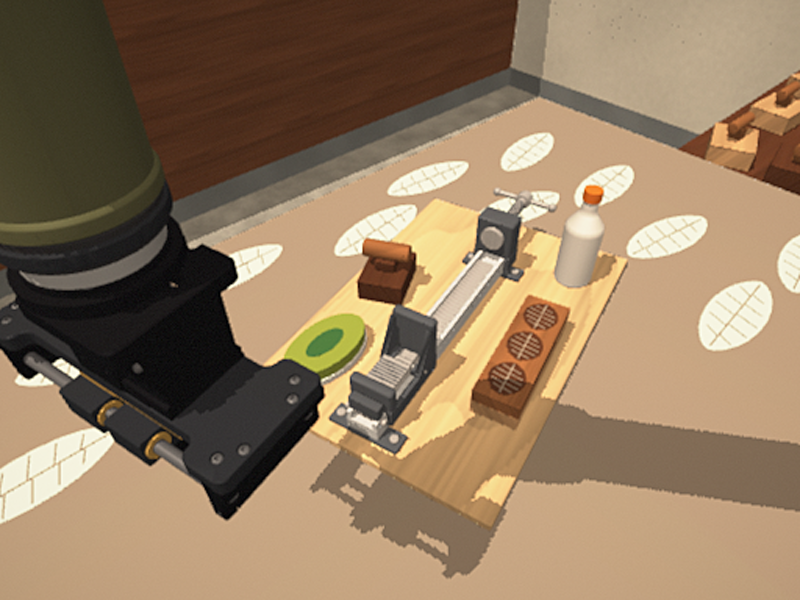

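The jaw sits at the end stop, in the top crop with the heel at (133,240) touching the stop at (115,240). The bystanders have not moved and the arm is clear. One numeric check, then I hand in.

```bash
python3 -c "
from h import *
ox,oy,th=np.load('fr.npy');u=np.array([np.cos(th),np.sin(th)])
f=lambda x,y,z:(onz('top',160+x*.375,130+y*.375,z)[:2]-[ox,oy])@u
print('plate front',f(265,165,.109),f(277,242,.109),'heel front edge',f(143,203,.08),f(153,277,.08))
print(env.get_obs()['force'].round(1)); env.sign_off()"
```

```text
plate front 0.05614937325742601 0.0622942229402402 heel front edge 0.1453568087127903 0.1517563292079521
[ 0.2 -0.4 -0. ]
the job is handed in; nothing more can be done
```

I pressed the release fully down with the shut fingers and held it while pushing the jaw about 115 mm back to the end stop. I then lifted straight off so the lever could spring back, moved clear and handed the job in at about 8 s.

**Pressing and pushing:** The tip sank 11 mm onto the pad, with a brief peak of about 26 N down and then 8–12 N during the push. The jaw slid against about 2.5–3 N. At the end the push force rose to 13.5 N and the tip stopped advancing, with the release still pressed.

**Last checks:**
- **Jaw at the stop:** Both final pictures show the heel against the end stop. My rough picture readings put the front face at x = 56–62 mm (62 mm expected) and the heel face at 145–152 mm (152 mm expected). The low ends are probably hand-picked edge error, but I did not measure again.
- **Bystanders:** The blocks, stamp and bottle look unmoved.
- **Robot clear:** The wrist force is about zero and the arm is away from everything.
- **Pawl in the rack:** I could not see this directly. I inferred it from letting the release go with the jaw against the stop.

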